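# Clamp a two-part chocolate mould in the ratchet clamp

### The arm

A 6-joint arm with a two-finger parallel gripper is mounted at the origin on the work surface. World frame = base frame: x ahead of the robot, y to its left, z up, the work surface at z = 0. Lengths are in mm, angles in rad, forces in N, time in s.
With the tool pointing down it reaches from about 400 to 925 mm from the base axis. Payload 12.5 kg.
Tool frame: the origin (TCP) lies at the centre of the arm's flange, where the gripper is bolted on; the fingertips stand 190 mm ahead of it and the grasp point (between the pads) lies env.grip_point_offset ahead of it (env.grip_point_offset is the distance from the TCP to the grasp point, in mm); z points along the fingers, x is the direction in which the jaws open and shut, and the axes are right-handed (so a half turn about z gives the same grasp; the last joint's range is limited). The gripper opens to 95 mm and grips with 3 to 60 N. Pads are 20 mm wide; open, the fingers measure 119 mm over their backs; the gripper's body (75 mm by 180 mm) begins 59 mm behind the grasp point.
Start: joints at [-1.323, 0.491, 1.559, -0, 1.092, -0.106], TCP at [216.56, -586.282, 404.761] pointing down, gripper open.
Joint ranges: [-3.1, 3.1], [-0.84, 2.19], [0.05, 2.79], [-1.13, 4.28], [0.06, 2.93], [-2.69, 2.69]. Speed limits (rad/s): [2.22, 2.22, 2.79, 3.14, 3.14, 3.14].

### API

Orientations are given as [roll, pitch, yaw] about the fixed x, y, z axes, in that order (R = Rz(yaw) Ry(pitch) Rx(roll)).
In Python, from cell import state, read_camera, camera_model, job_done, env gives the robot as it stands.
- The arm moves only by the tool arm_command, never from a script. Its argument "steps" is a list of rows, each a list of 6 numbers: the shift along the tool's x, y, z in cm, then the turn, a rotation vector about the tool's x, y, z in degrees. In form: [[dx, dy, dz, rx, ry, rz], ...]. A call has 1 to 12 rows; each row is the pose to reach, as a shift and turn from the pose commanded when the call began, along the tool's axes at that moment; what a row does not reach only later rows make up. A row lasts 1/12 s, in which the tool goes at most 41.7 mm and 7.16 degrees, less where a joint would pass 70% of its speed; a pose out of reach is approached as far as the arm can. A call with a gripper value outside its range is refused whole. "jaw" is the finger opening in cm, from 0 to 9.51, set as the call begins (left out, the last holds). The fingers move at their own pace and stop on an object; the grip force is fixed at half the most. Time passes only in rows, so rows that repeat a pose let the fingers close. It gives the time, the measured TCP pose, the force and the opening at its end, in the units of the state.
- state(): the state, without advancing time (a new reading comes with each control period).
- read_camera(name): name is "side" or "top"; returns the picture (384x512x3 uint8, red, green, blue); there is no depth.
- camera_model(name): a dict with "K" (3x3 intrinsics, pixels), "xyz" and "rotation" of the camera in the world. Camera axes: x right, y up, looking along -z (the intrinsics and any distortion apply to the point x, -y, -z); pixel columns grow to the right and rows downward; lengths in mm; the calibration is good to about 2 mm. A picture is of the moment at which its call begins. camera_model takes no time and is no camera call.
- job_done(): hands the job in, once; it reports no verdict.
The state is a dict: "t": time; "joints": joint angles; "qvel": joint speeds; "tau": joint torques, N m; "eef_pos": TCP position; "tcp_rot": TCP orientation; "ft_force": force on the tool from outside, world axes, zero at the start; "moment": the same for the moment, N m; "opening": opening from 0.0 (shut) to 1.0 (fully open).
Only numpy, scipy, OpenCV 4.12 (cv2) and the standard library are available. Lean on these libraries where they do the work, as an engineer would, in place of code of your own. Each camera call takes 0.05 s, during which the arm holds its last target. There are 200 camera calls.

### The job

Set the blue two-part mould upright on the bed of the bench clamp, between its two jaws, and let go of it. Then work the red ratchet lever to and fro until the jaws grip the mould firmly, stopping as soon as the lever comes up clearly stiffer, because over-tightening cracks the mould. Finally swing the lever back to its rest stop, the end it clicks back to, let go, and leave the other things where they are.

Things in the scene. Friction and masses are not known exactly. Their poses are not given: they have to be found in the camera images.
- mould: Blue rigid plastic mould, two halves pinned together: block 110 (its x) x 58 (its y) x 36 mm high, with a white grip rib along x on top, 70 x 24 mm in plan, from 36 to 66 mm above the underside. 0.25 to 0.5 kg. Origin: centre of its underside, z up. It can be turned half a turn about z without any difference. Stands on the table at first.
- clamp: Fixed aluminium bench clamp, plate 170 (x) x 260 (y) x 14 mm. Origin: on the table under the plate, which reaches from y -105 to +155 mm. Its y axis is the clamping direction: from -y, the dark back jaw, the bed, the white front jaw, the grey gear box with brass ratchet wheel and red lever. All but the lever and its grip stays below 75 mm above the table.
- bed (a point): Point on the plate's top, 14 mm above the table, 20 mm to the -y side of the clamp's origin, axes as the clamp's. The mould stands on the plate here, long side along the clamp's x, midway between the jaws, between two low (8 mm) end guides that leave 132 mm free. The front jaw (top 45 mm above the table) starts with its face 45 mm to the +y side of this point.
- back_jaw: Dark steel back jaw bolted on the plate, fixed; 110 (x) x 22 (y) x 30 mm high, axes as the clamp's. Origin: underside centre; its gripping face is 11 mm to the +y side of the origin. It is set by hand somewhere else each time, so that at first the jaws stand 74 to 84 mm apart.
- pivot (a point): On the upright axis of lever and brass 20-tooth ratchet wheel, 92 mm above the table, 88 mm to the +y side of the clamp's origin. A working swing idles up to 0.32 rad until the pawl catches, then moves the front jaw 12 mm per rad. At the grip it takes about 5 N moving (1 to 4 N held still) while the mould is loose, then 1 N more per 10 N of clamping; 0.3 rad leads from first grip to too tight.
- grip (a point): Middle of the black upright round grip (diameter 22 mm, from 68 to 123 mm above the table, does not spin on the lever) at the end of the red lever, 120 mm from the pivot; this point is 98 mm above the table. The red arm below it is 18 mm wide with its top 68 mm above the table.
- lever (a joint): Angle of the red lever: 0 at its rest stop, 1.2 rad at the other stop, so a full turn is blocked. Seen from above it grows clockwise; at 0 the lever points 0.6 rad anticlockwise from the clamp's +y axis, at 1.2 rad 0.6 rad clockwise from it. Growing is the working swing that closes the jaw; falling, the pawl clicks over the teeth and the jaw stays. The lever stays where it is left.
- front_jaw: White front jaw plate on a rubber layer, driven by the ratchet; 110 (x) x 6 (y) x 28 mm high, origin at its centre, its gripping face 3 mm to the -y side of the origin. The rubber gives 1 mm per 30 N. The jaw holds its clamping force when the lever is let go, up to about 50 N; any more eases off by itself.
- spare_mould: Orange mould of the same shape as the blue one, standing nearby; not needed.
- bowl: Steel mixing bowl, 150 mm wide, 65 mm high.
- jar: Amber glass jar, 66 mm wide, 100 mm high.
- ramekin: White ceramic ramekin, 80 mm wide, 45 mm high.
- measure: Copper measuring cup, 64 mm wide, 60 mm high.
- spatula: Spatula lying on the table.
- cutter: Steel ring cutter, 72 mm wide, 40 mm high.
There are look-alikes about, which are no part of the job. There is more than one size of the mould; the one meant has the size given above.

How it is judged:
By the outcome, as a careful person would: the job done as asked, in the order asked, and still so for the second after the job is handed in, with the robot touching nothing.
It also fails if it takes over 72 s, if anything falls off the work surface, if the arm or the gripper's body presses on something with over 40 N, if the wrist force passes 120 N, or if a joint passes its speed limit or range.

## Working session

There is one attempt and no reset: what is moved stays moved. The work goes in short steps, Python scripts to look and compute and a tool call to move; the robot and the scene stay as the last step left them, time stands still between calls to the robot, and variables do not carry over. Pictures are saved under pics/ and viewed, about 8 in all and at most 12, crops included, and the job is handed in when it is done.

Besides the shell and the picture viewer there is one more tool, called after "Request:" in YAML: its name, and indented under it one key for each argument. arm_command: Moves the arm, as the interface text tells. Its arguments: {"type":"object","properties":{"steps":{"type":"array"},"jaw":{"type":"number"}},"required":["steps"]}

```bash
ls; mkdir -p pics
python3 - <<'E'
from cell import *
import cv2,numpy as np
print(state(), env.grip_point_offset)
for n in("top","side"):
    m=camera_model(n);print(n,m)
    im=read_camera(n);cv2.imwrite(f"pics/{n}0.png",cv2.resize(im[:,:,::-1],(800,600),interpolation=cv2.INTER_CUBIC))
    cv2.imwrite(f"pics/raw_{n}0.png",im[:,:,::-1])
E
```

```text
pics
{'t': 0.0, 'joints': array([-1.32259928e+00,  4.91525588e-01,  1.55949082e+00, -2.80818271e-06,
        1.09167976e+00, -1.05600832e-01]), 'qvel': array([-3.64099252e-04,  4.68046074e-04, -2.72277434e-04,  8.23815802e-04,
       -5.50518686e-05,  6.35363204e-04]), 'tau': array([ 2.62615674e-05, -6.12652159e+01, -2.58188045e+01,  6.92947232e-02,
        4.81447473e-02, -7.31311161e-05]), 'eef_pos': array([ 216.54734795, -586.23231154,  404.16848848]), 'tcp_rot': array([-3.14147881e+00,  1.09762741e-03, -1.21699709e+00]), 'ft_force': array([-0.61262596,  0.33685031, -0.34588871]), 'moment': array([-0.00321788,  0.02576884,  0.00920081]), 'opening': 1.0028719738158716} 171.3
top {'K': array([[372.60030872,   0.        , 257.40379001],
       [  0.        , 372.60030872, 192.37513963],
       [  0.        ,   0.        ,   1.        ]]), 'xyz': array([ 474.17411235,   14.70453219, 1298.670475  ]), 'rotation': array([ 0.06460599,  0.0198592 , -1.5824715 ])}
side {'K': array([[418.62005427,   0.        , 260.47622471],
       [  0.        , 418.62005427, 185.08848783],
       [  0.        ,   0.        ,   1.        ]]), 'xyz': array([ 431.3941118 , -649.99076599,  835.08706537]), 'rotation': array([ 0.73810519,  0.00990003, -0.17768818])}
```

View pics/top0.png

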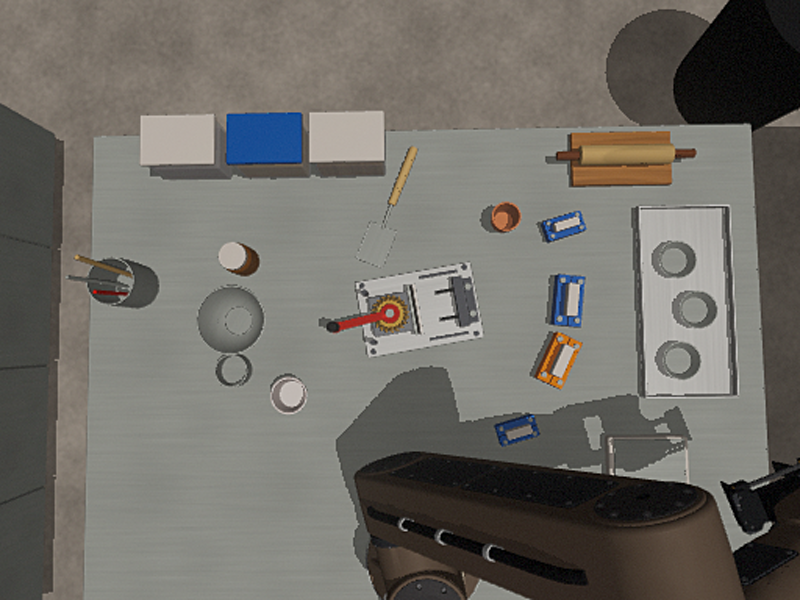

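View pics/side0.png

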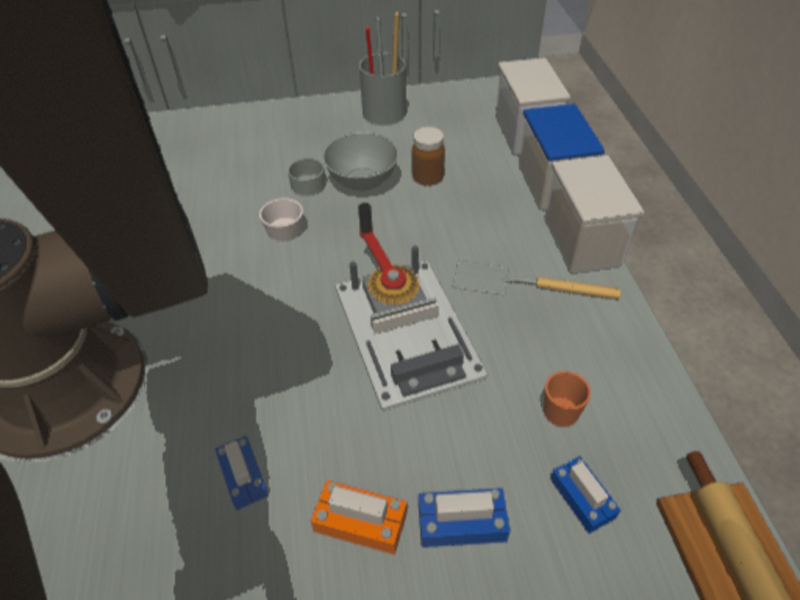

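Run:
```python
import cv2
a=cv2.imread("pics/raw_top0.png")[155:250,200:390];cv2.imwrite("pics/c1.png",cv2.resize(a,None,fx=4.2,fy=4.2,interpolation=cv2.INTER_CUBIC))
a=cv2.imread("pics/raw_side0.png")
b=cv2.resize(a[125:265,205:320],None,fx=4,fy=4,interpolation=cv2.INTER_CUBIC)
c=cv2.resize(a[305:355,260:335],None,fx=4,fy=4,interpolation=cv2.INTER_CUBIC)
import numpy as np
o=np.zeros((560,760,3),np.uint8);o[:,:460]=b;o[:200,460:760]=c;cv2.imwrite("pics/c2.png",o)
```

```text
(no output)
```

View pics/c1.png

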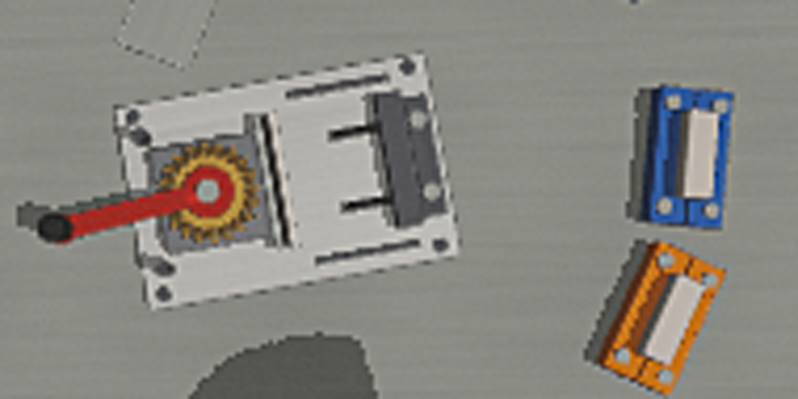

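View pics/c2.png

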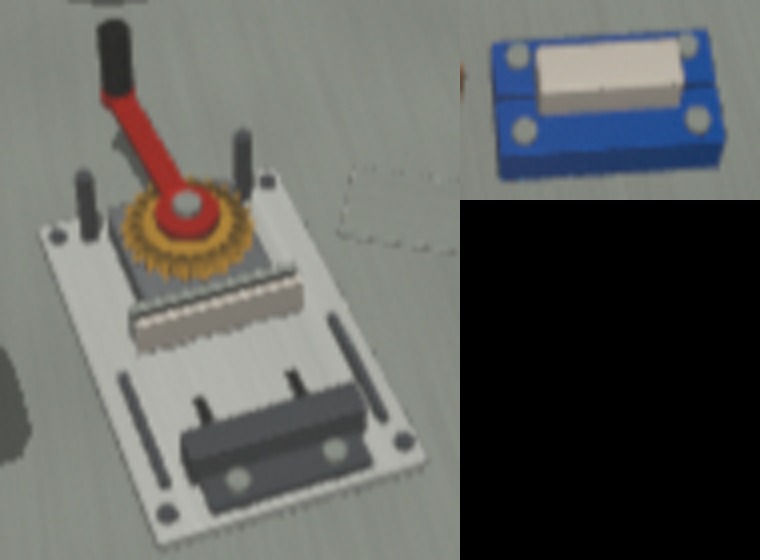

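```bash
cat > h.py <<'E'
from cell import *
import cv2,numpy as np
from scipy.spatial.transform import Rotation as R
from scipy.optimize import least_squares,minimize
def proj(n,P):
    m=camera_model(n);r=R.from_euler('xyz',m['rotation']).as_matrix()
    c=(np.atleast_2d(P)-m['xyz'])@r; c=c*[1,-1,-1]
    q=c@m['K'].T; return q[:,:2]/q[:,2:]
def ray(n,uv,z):
    m=camera_model(n);r=R.from_euler('xyz',m['rotation']).as_matrix()
    d=np.linalg.solve(m['K'],[uv[0],uv[1],1])*[1,-1,-1]; d=r@d
    return m['xyz']+d*(z-m['xyz'][2])/d[2]
def fr(p,L):  # pose x,y,yaw -> world
    c,s=np.cos(p[2]),np.sin(p[2]);L=np.atleast_2d(np.array(L,float))
    return np.c_[p[0]+c*L[:,0]-s*L[:,1],p[1]+s*L[:,0]+c*L[:,1],L[:,2]]
t1=lambda u,v:((u+.5)/4.2-.5+200,(v+.5)/4.2-.5+155)
s1=lambda u,v:((u+.5)/4-.5+205,(v+.5)/4-.5+125)
E
python3 - <<'E'
from h import *
L=[(85,155,14),(-85,155,14),(85,-105,14),(-85,-105,14)]
T=np.array([t1(*p) for p in[(113,107),(150,308),(427,54),(461,252)]])
S=np.array([s1(*p) for p in[(275,172),(40,230),(428,460),(160,546)]])
for nm,w in(("top",(1,0)),("side",(0,1)),("both",(1,1))):
    f=lambda p:np.r_[w[0]*(proj("top",fr(p,L))-T).ravel(),w[1]*(proj("side",fr(p,L))-S).ravel()]
    r=least_squares(f,[500,0,0.1]);print(nm,r.x.round(3),r.fun.round(1))
C=r.x
inv=lambda P:fr([0,0,-C[2]],P-np.array([C[0],C[1],0]))[0].round(1)
for p in[(367,97),(392,226)]:print("backjaw edge",inv(ray("top",t1(*p),44)))
for p in[(262,114),(294,246)]:print("front edge z45",inv(ray("top",t1(*p),45)))
for n,p in(("top",t1(54,228)),("side",s1(115,28))):print("griptop z123",inv(ray(n,p,123)))
print("hub",inv(ray("top",t1(207,190),92)))
# mould
sil={}
for n in("top","side"):
    im=cv2.imread(f"pics/raw_{n}0.png").astype(int);b,g,r_=im[...,0],im[...,1],im[...,2]
    m=((b-r_>45)&(b>g+20)).astype(np.uint8)
    k,l,st,ce=cv2.connectedComponentsWithStats(m);
    for i in range(1,k):
        if st[i,4]>60:print(n,st[i],ce[i].round())
    tgt=(364,192) if n=="top" else (296,330)
    i=min([i for i in range(1,k) if st[i,4]>60],key=lambda i:np.hypot(*(ce[i]-tgt)))
    sil[n]=cv2.convexHull(np.argwhere(l==i)[:,::-1].astype(np.int32))[:,0]
def msk(h):
    o=np.zeros((384*4,512*4),np.uint8);cv2.fillConvexPoly(o,np.round((h+.5)*4*16-8).astype(np.int32),1,shift=4);return o
# raw hull in pixel centers: grow by .5px via corners
obs={n:msk(cv2.convexHull(np.vstack([h+d for d in([.5,.5],[-.5,.5],[.5,-.5],[-.5,-.5])]).astype(np.float32))[:,0]) for n,h in sil.items()}
def cost(p,ns=("top","side"),sc=1):
    B=[(x*55*sc,y*29*sc,z) for x in(1,-1)for y in(1,-1)for z in(0,36*sc)];c=0
    for n in ns:
        h=cv2.convexHull(proj(n,fr(p,B)).astype(np.float32))[:,0];c+=(msk(h)^obs[n]).sum()/16
    return c
g=ray("top",(364,192),18)
for ns in(("top",),("side",),("top","side")):
    r=min((minimize(cost,[g[0],g[1],a],args=(ns,),method="Nelder-Mead",options=dict(initial_simplex=[[g[0],g[1],a],[g[0]+8,g[1],a],[g[0],g[1]+8,a],[g[0],g[1],a+.1]])) for a in(-.2,.1)),key=lambda r:r.fun)
    print(ns,r.x.round(3),r.fun,[cost(r.x,ns,s) for s in(.9,1,1.1)])
E
```

```text
top [ 5.43643e+02 -2.20690e+01  1.61000e-01] [ 0.4 -0.3 -0.2  0.3 -0.5 -0.7  0.3  0.6  0.  -0.  -0.   0.   0.   0.
 -0.   0. ]
side [ 5.44321e+02 -1.93920e+01  1.63000e-01] [-0.  -0.  -0.   0.  -0.  -0.  -0.   0.   0.2 -0.9 -0.6  0.1  0.9  0.4
 -0.5 -0. ]
both [ 5.44045e+02 -2.05980e+01  1.62000e-01] [-0.1 -0.4 -0.6  0.3 -0.9 -0.8 -0.1  0.5  0.2 -0.6 -0.6  0.4  0.9  0.9
 -0.6  0.4]
backjaw edge [ 52.5 -50.4  44. ]
backjaw edge [-53.  -51.6  44. ]
front edge z45 [53.6 35.1 45. ]
front edge z45 [-55.2  28.3  45. ]
griptop z123 [-11.1 204.9 123. ]
griptop z123 [ -7.1 211.7 123. ]
hub [-1.4 87.6 92. ]
top [ 145   72   48   33 1541] [169.  88.]
top [348 135  28  19 185] [361. 145.]
top [355 176  19  33 286] [363. 192.]
top [317 265  28  21 170] [330. 275.]
side [ 335   67   52   36 1215] [360.  84.]
side [155 284  13  23  98] [160. 295.]
side [140 291  11  23 101] [145. 302.]
side [353 292  44  49 647] [372. 319.]
side [149 311   9  14  62] [154. 318.]
side [ 268  313   58   37 1057] [296. 336.]
('top',) [ 5.53123e+02 -3.24347e+02 -4.40000e-02] 70.875 [np.float64(91.6875), np.float64(70.875), np.float64(210.625)]
('side',) [ 5.54937e+02 -3.17441e+02 -1.24000e-01] 82.375 [np.float64(308.625), np.float64(82.375), np.float64(511.1875)]
('top', 'side') [ 5.54515e+02 -3.19877e+02 -1.21000e-01] 214.25 [np.float64(467.6875), np.float64(214.25), np.float64(734.5625)]
```

```bash
cat >> h.py <<'E'
def go(x,y,z,yaw,base=None):
    "tool-frame shift (cm) and rz (deg) from measured (or base) pose to TCP x,y,z,yaw"
    s=state();p=s['eef_pos'];y0=s['tcp_rot'][2]
    if base is not None:p,y0=np.array(base[:3]),base[3]
    r=R.from_euler('xyz',[np.pi,0,y0]).as_matrix();d=r.T@(np.array([x,y,z])-p)/10
    a=(yaw-y0+np.pi)%(2*np.pi)-np.pi
    return d.round(2),round(-np.degrees(a),1)
E
python3 -c "
from h import *
print(go(554.5,-320,300,-1.68,(216.56,-586.28,404.76,-1.217)))
print(go(554.5,-320,229,-1.68,(216.56,-586.28,404.76,-1.217)))"
```

```text
(array([-13.27, -40.93,  10.48]), np.float64(26.5))
(array([-13.27, -40.93,  17.58]), np.float64(26.5))
```

Request:
arm_command:
  steps:
    - [-13.27,-40.93,3,0,0,26.5]
    - [-13.27,-40.93,3,0,0,26.5]
    - [-13.27,-40.93,3,0,0,26.5]
    - [-13.27,-40.93,3,0,0,26.5]
    - [-13.27,-40.93,3,0,0,26.5]
    - [-13.27,-40.93,3,0,0,26.5]
    - [-13.27,-40.93,3,0,0,26.5]
    - [-13.27,-40.93,3,0,0,26.5]
    - [-13.27,-40.93,6,0,0,26.5]
    - [-13.27,-40.93,8,0,0,26.5]
    - [-13.27,-40.93,9,0,0,26.5]
    - [-13.27,-40.93,9,0,0,26.5]
  jaw: 6

```text
t: 1.1
eef_pos: [557.0, -316.2, 309.2]
tcp_rot: [3.136, 0.004, -1.676]
ft_force: [0.0, -0.7, 0.0]
opening: 0.636
```

Request:
arm_command:
  steps:
    - [0,0,0,0,0,0]
    - [0,0,0,0,0,0]
    - [0,0,0,0,0,0]

```text
t: 1.35
eef_pos: [554.0, -320.9, 315.8]
tcp_rot: [-3.14, -0.001, -1.681]
ft_force: [0.5, 0.3, -0.2]
opening: 0.633
```

Run:
```python
from h import *
o=[]
for n in("top","side"):
    im=read_camera(n)[:,:,::-1].copy();cv2.imwrite(f"pics/raw_{n}1.png",im)
print(state()['eef_pos'],state()['tcp_rot'])
a=cv2.imread("pics/raw_top1.png")[155:255,300:400];b=cv2.imread("pics/raw_side1.png")[255:355,250:350]
cv2.imwrite("pics/m1.png",cv2.resize(np.hstack([a,b]),None,fx=4,fy=4,interpolation=cv2.INTER_CUBIC))
```

```text
[ 553.88851738 -320.92764297  315.9066198 ] [-3.14010469e+00 -9.96465187e-04 -1.68095154e+00]
```

View pics/m1.png

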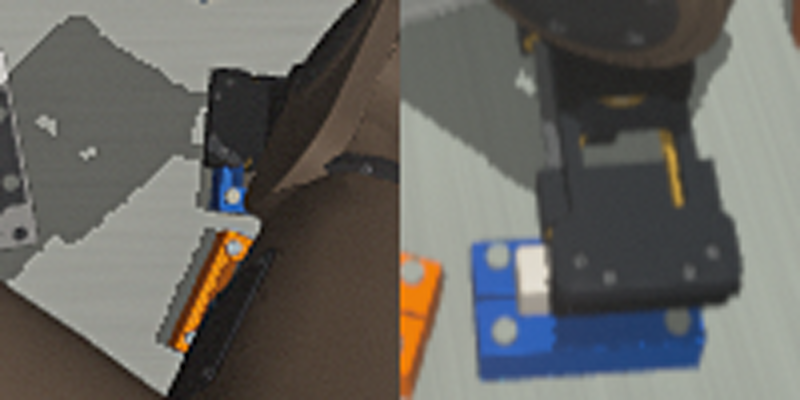

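Run:
```python
from h import *
p=state()['eef_pos']
for z in(316,204,145,126):
  for dy in(-43,0,43):
    q=proj("side",[[p[0]-dy*.11,p[1]+dy,z]])[0];print(z,dy,((q-[250,255])*4+[400,0]).round())
print((proj("side",fr([554.5,-320,-.115],[(35,0,66),(-35,0,66),(55,-29,36),(-55,-29,36)]))-[250,255])*4+[400,0])
```

```text
316 -43 [669.  73.]
316 0 [625. -26.]
316 43 [ 586. -117.]
204 -43 [644. 218.]
204 0 [606. 124.]
204 43 [572.  38.]
145 -43 [633. 280.]
145 0 [598. 190.]
145 43 [566. 107.]
126 -43 [630. 299.]
126 0 [596. 210.]
126 43 [564. 127.]
[[661.69332568 260.22497459]
 [516.2164612  269.63030578]
 [706.61024265 342.11214893]
 [478.78970122 357.24617279]]
```

Request:
arm_command:
  steps:
    - [0,0,4,0,0,0]
    - [0,0,7,0,0,0]
    - [0,0,8.6,0,0,0]
    - [0,0,8.6,0,0,0]
    - [0,0,8.6,0,0,0]
    - [0,0,8.6,0,0,0]

```text
t: 1.95
eef_pos: [554.6, -320.6, 230.4]
tcp_rot: [-3.14, -0.001, -1.68]
ft_force: [-0.0, -0.7, 0.0]
opening: 0.633
```

Request:
arm_command:
  steps:
    - [0,0,0,0,0,0]
    - [0,0,0,0,0,0]
    - [0,0,0,0,0,0]
    - [0,0,0,0,0,0]
    - [0,0,0,0,0,0]
    - [0,0,0,0,0,0]
    - [0,0,0,0,0,0]
    - [0,0,0,0,0,0]
  jaw: 0

```text
t: 2.62
eef_pos: [554.6, -320.1, 228.9]
tcp_rot: [-3.141, -0.0, -1.679]
ft_force: [-0.7, -0.8, 2.6]
opening: 0.249
```

```bash
python3 -c "
from h import *
C=(544.0,-20.6,.162);w=fr(C,[(0,-13,0)])[0];print(w)
print(go(w[0],w[1],308.8,C[2]-np.pi/2,(554.5,-320.2,308.8,-1.679)))"
```

```text
[546.09680044 -33.42978675   0.        ]
(array([-28.42,   3.93,   0.  ]), np.float64(-15.5))
```

Request:
arm_command:
  steps:
    - [0,0,-2,0,0,0]
    - [0,0,-5,0,0,0]
    - [0,0,-8,0,0,0]
    - [0,0,-8,0,0,0]

```text
t: 2.95
eef_pos: [555.1, -320.3, 313.6]
tcp_rot: [-3.136, -0.003, -1.679]
ft_force: [0.9, -0.4, -2.8]
opening: 0.256
```

Request:
arm_command:
  steps:
    - [-2.5,0.3,0,0,0,-1.4]
    - [-5,0.7,0,0,0,-2.7]
    - [-7.5,1.0,0,0,0,-4]
    - [-10,1.4,0,0,0,-5.5]
    - [-12.5,1.7,0,0,0,-7]
    - [-15,2.1,0,0,0,-8.3]
    - [-17.5,2.4,0,0,0,-9.6]
    - [-20,2.8,0,0,0,-11]
    - [-22.5,3.1,0,0,0,-12.4]
    - [-25,3.4,0,0,0,-13.8]
    - [-27,3.7,0,0,0,-14.8]
    - [-28.4,3.93,0,0,0,-15.5]

```text
t: 3.95
eef_pos: [545.8, -31.5, 307.5]
tcp_rot: [3.14, 0.001, -1.407]
ft_force: [-0.4, -0.8, -5.4]
opening: 0.252
```

Request:
arm_command:
  steps:
    - [0,0,1,0,0,0]
    - [0,0,2.5,0,0,0]
    - [0,0,3.0,0,0,0]
    - [0,0,3.0,0,0,0]
    - [0,0,3.0,0,0,0]
    - [0,0,3.0,0,0,0]

```text
t: 4.45
eef_pos: [546.4, -33.9, 278.8]
tcp_rot: [-3.142, -0.0, -1.41]
ft_force: [0.3, 0.2, -3.9]
opening: 0.253
```

Run:
```python
from h import *
for n in("top","side"):cv2.imwrite(f"pics/raw_{n}2.png",read_camera(n)[:,:,::-1])
print(state()['eef_pos'],state()['tcp_rot'])
a=cv2.imread("pics/raw_top2.png")[145:245,200:320];b=cv2.imread("pics/raw_side2.png")[120:270,200:320]
a=cv2.resize(a,None,fx=3.2,fy=3.2,interpolation=cv2.INTER_CUBIC);b=cv2.resize(b,None,fx=3.2,fy=3.2,interpolation=cv2.INTER_CUBIC)
o=np.zeros((480,768,3),np.uint8);o[:320,:384]=a;o[:,384:]=b;cv2.imwrite("pics/m2.png",o)
```

```text
[546.35713357 -33.74472209 279.13616453] [-3.14088602e+00 -3.30757519e-04 -1.40951478e+00]
```

View pics/m2.png

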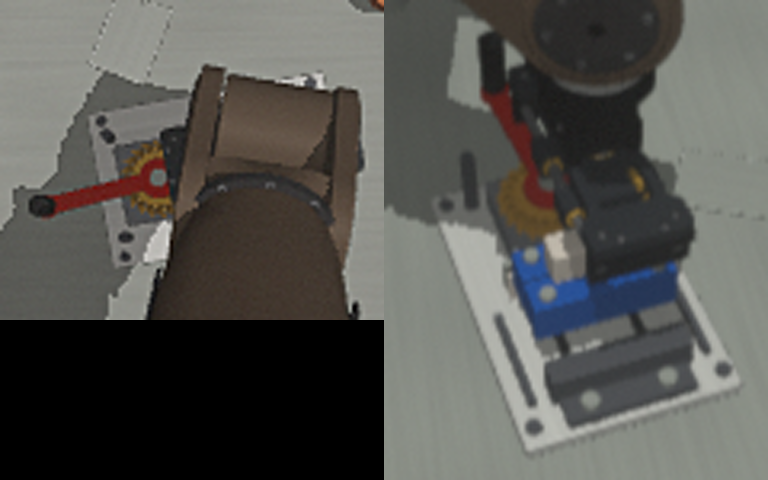

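Run:
```python
from h import *
f=lambda P:((proj("side",P)-[200,120]+.5)*3.2-.5+[384,0]).round().tolist()
m=(546.3,-33.8,.161)
print("mould front bottom/top L,R",f(np.array(fr(m,[(-55,-29,50),(55,-29,50),(-55,-29,86),(55,-29,86),(-55,29,86)]))))
C=(544.0,-20.6,.162)
for yf in(-50,-54): print(yf,"jaw top: grip edge L,R; back edge L,R",f(fr(C,[(-55,yf,44),(55,yf,44),(-55,yf-22,44),(55,yf-22,44),(-55,yf-22,14)])))
print("front jaw top edge at z45 y25",f(fr(C,[(-55,25,45),(55,25,45)])))
g=lambda P:((proj("side",P)-[205,125]+.5)*4-.5).round().tolist()
print("c2: front jaw",g(fr(C,[(-55,25,45),(55,25,45),(-55,25,17),(55,25,17)])),"back -51",g(fr(C,[(-55,-51,44),(55,-51,44),(-55,-73,44)])))
```

```text
mould front bottom/top L,R [[537.0, 345.0], [677.0, 305.0], [535.0, 315.0], [680.0, 274.0], [511.0, 256.0]]
-50 jaw top: grip edge L,R; back edge L,R [[540.0, 358.0], [681.0, 317.0], [550.0, 382.0], [692.0, 340.0], [551.0, 406.0]]
-54 jaw top: grip edge L,R; back edge L,R [[542.0, 362.0], [683.0, 321.0], [552.0, 386.0], [694.0, 344.0], [553.0, 410.0]]
front jaw top edge at z45 y25 [[509.0, 282.0], [644.0, 245.0]]
c2: front jaw [[137.0, 333.0], [305.0, 286.0], [139.0, 361.0], [304.0, 315.0]] back -51 [[176.0, 429.0], [352.0, 378.0], [188.0, 459.0]]
```

Run:
```python
from h import *
im=cv2.imread("pics/raw_side2.png").astype(int);b,g,r=im[...,0],im[...,1],im[...,2]
m=((b-r>40)&(b>g+15));m[:190]=0;m[235:]=0
ys,xs=np.where(m);print(xs.min(),xs.max(),ys.min(),ys.max())
m0=np.array([546.3,-33.8,.161])
for dy in(0,4,8):
  p=m0+[0,dy,0]
  A,B=proj("side",fr(p,[(-55,-29,50),(55,-29,50)]))
  d=[]
  for c in range(252,288,3):
    yy=ys[xs==c]
    if len(yy): d.append(yy.max()+.5-(A[1]+(B[1]-A[1])*(c-A[0])/(B[0]-A[0])))
  print(dy,np.round(d,1),A.round(1),B.round(1))
cv2.imwrite("pics/m3.png",cv2.resize(cv2.imread("pics/raw_side2.png")[180:265,228:318],None,fx=7,fy=7,interpolation=cv2.INTER_NEAREST))
```

```text
240 291 196 225
0 [-1.7 -1.9 -2.  -2.1 -2.3 -2.4 -2.5 -2.7 -2.8 -2.9 -2.1 -2.2] [247.4 227.5] [291.4 214.9]
4 [-0.3 -0.4 -0.6 -0.7 -0.8 -1.  -1.1 -1.2 -1.4 -1.5 -0.7 -0.8] [247.2 226.2] [291.  213.6]
8 [ 1.1  1.   0.9  0.7  0.6  0.4  0.3  0.2  0.  -0.1  0.7  0.6] [246.9 224.8] [290.6 212.3]
```

View pics/m3.png

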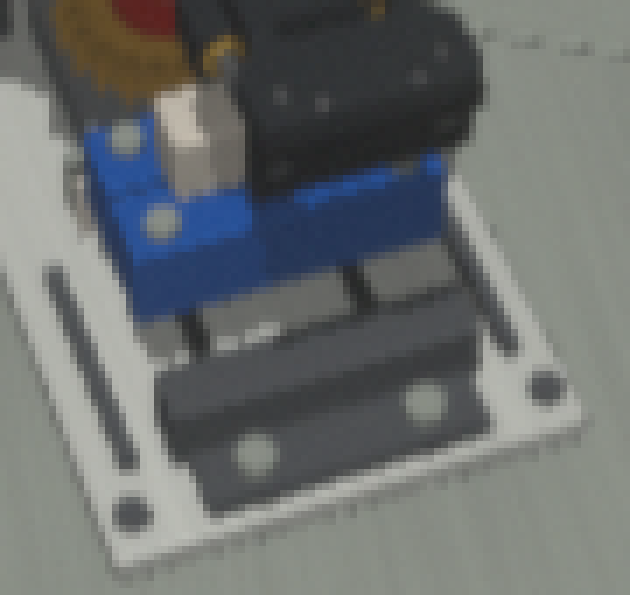

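Request:
arm_command:
  steps:
    - [0.35,0,0.5,0,0,0]
    - [0.35,0,1.2,0,0,0]
    - [0.35,0,2.0,0,0,0]
    - [0.35,0,2.6,0,0,0]
    - [0.35,0,3.1,0,0,0]
    - [0.35,0,3.3,0,0,0]
    - [0.35,0,3.4,0,0,0]
    - [0.35,0,3.4,0,0,0]
    - [0.35,0,3.4,0,0,0]

```text
t: 5.3
eef_pos: [546.9, -36.8, 244.9]
tcp_rot: [-3.141, -0.0, -1.409]
ft_force: [-0.1, -0.4, -4.7]
opening: 0.249
```

Request:
arm_command:
  steps:
    - [0,0,0.1,0,0,0]
    - [0,0,0.15,0,0,0]
    - [0,0,0.2,0,0,0]
    - [0,0,0.2,0,0,0]
    - [0,0,0.2,0,0,0]

```text
t: 5.72
eef_pos: [546.9, -36.9, 242.9]
tcp_rot: [-3.141, -0.0, -1.409]
ft_force: [-1.0, 0.4, -2.0]
opening: 0.248
```

Request:
arm_command:
  steps:
    - [0,0,0.05,0,0,0]
    - [0,0,0.05,0,0,0]
    - [0,0,0.05,0,0,0]
    - [0,0,0.05,0,0,0]
    - [0,0,0.05,0,0,0]
    - [0,0,0.05,0,0,0]
  jaw: 4.2

```text
t: 6.22
eef_pos: [546.9, -36.9, 242.3]
tcp_rot: [-3.141, -0.0, -1.409]
ft_force: [0.2, 0.5, 0.8]
opening: 0.442
```

Request:
arm_command:
  steps:
    - [0,0,-1,0,0,0]
    - [0,0,-3,0,0,0]
    - [0,0,-6,0,0,0]
    - [0,0,-9,0,0,0]
    - [0,0,-10,0,0,0]
    - [0,0,-10,0,0,0]

```text
t: 6.72
eef_pos: [546.9, -36.8, 345.2]
tcp_rot: [-3.137, -0.002, -1.409]
ft_force: [0.3, 0.3, -0.9]
opening: 0.443
```

```bash
cat >> h.py <<'E'
C=(544.0,-21.0,.162)
PV=fr(C,[(0,88,0)])[0]
def lev(th,z,r=120):
    a=C[2]+.6-th
    return PV[0]-r*np.sin(a),PV[1]+r*np.cos(a),z,a
E
python3 -c "
from h import *
print(state()['eef_pos'],lev(.52,340));print(go(*lev(.52,340),(546.9,-36.9,342.2,-1.409)))"
```

```text
[546.92976682 -36.84432111 345.21792574] (np.float64(501.0488948907066), np.float64(182.35106246833763), 340, 0.242)
(array([-22.38,   0.99,   0.22]), np.float64(-94.6))
```

Request:
arm_command:
  steps:
    - [-3,0,0,0,0,-7]
    - [-6,0.2,0,0,0,-14]
    - [-9,0.4,0,0,0,-21]
    - [-12,0.5,0,0,0,-28]
    - [-15,0.7,0,0,0,-35]
    - [-18,0.8,0,0,0,-42]
    - [-20,0.9,0,0,0,-49]
    - [-22.38,1,0,0,0,-56]
    - [-22.38,1,0,0,0,-63]
    - [-22.38,1,0,0,0,-70]
    - [-22.38,1,0,0,0,-77]
    - [-22.38,1,0,0,0,-84]
  jaw: 6

```text
t: 7.72
eef_pos: [500.6, 182.6, 340.9]
tcp_rot: [3.141, 0.002, 0.064]
ft_force: [-0.2, -0.5, 1.3]
opening: 0.628
```

Request:
arm_command:
  steps:
    - [0,0,0,0,0,-7]
    - [0,0,0,0,0,-10.6]
    - [0,0,0,0,0,-10.6]
    - [0,0,0,0,0,-10.6]

```text
t: 8.05
eef_pos: [500.8, 182.4, 341.3]
tcp_rot: [3.142, 0.002, 0.24]
ft_force: [-0.6, -0.3, -0.5]
opening: 0.636
```

Run:
```python
from h import *
for n in("top","side"):cv2.imwrite(f"pics/raw_{n}3.png",read_camera(n)[:,:,::-1])
print(state()['eef_pos'],state()['tcp_rot'])
a=cv2.imread("pics/raw_top3.png")[145:245,200:320];b=cv2.imread("pics/raw_side3.png")[120:270,200:320]
a=cv2.resize(a,None,fx=3.2,fy=3.2,interpolation=cv2.INTER_CUBIC);b=cv2.resize(b,None,fx=3.2,fy=3.2,interpolation=cv2.INTER_CUBIC)
o=np.zeros((480,768,3),np.uint8);o[:320,:384]=a;o[:,384:]=b;cv2.imwrite("pics/m4.png",o)
print(go(*lev(.52,269.3)))
```

```text
[500.86649268 182.34364043 341.66100501] [3.14154368e+00 8.62874795e-04 2.39732267e-01]
(array([0.02, 0.  , 7.24]), np.float64(-0.1))
```

View pics/m4.png

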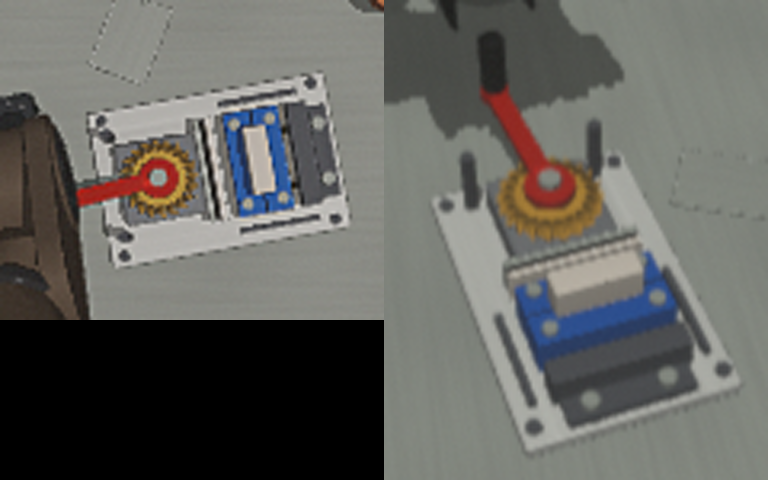

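Request:
arm_command:
  steps:
    - [0,0,2,0,0,0]
    - [0,0,4,0,0,0]
    - [0,0,6,0,0,0]
    - [0,0,7,0,0,0]
    - [0,0,7,0,0,0]
    - [0,0,7,0,0,0]

```text
t: 8.65
eef_pos: [501.1, 182.4, 272.2]
tcp_rot: [3.142, 0.001, 0.241]
ft_force: [-0.2, 0.3, -0.2]
opening: 0.627
```

Request:
arm_command:
  steps:
    - [0,0,0,0,0,0]
    - [0,0,0,0,0,0]
    - [0,0,0,0,0,0]
    - [0,0,0,0,0,0]
    - [0,0,0,0,0,0]
    - [0,0,0,0,0,0]
    - [0,0,0,0,0,0]
    - [0,0,0,0,0,0]
  jaw: 0

```text
t: 9.32
eef_pos: [500.9, 182.4, 272.3]
tcp_rot: [3.142, -0.0, 0.242]
ft_force: [-0.1, -0.7, 2.3]
opening: 0.23
```

Request:
arm_command:
  steps:
    - [-0.72,0.022,0,0,0,-3.44]
    - [-1.436,0.086,0,0,0,-6.88]
    - [-2.148,0.194,0,0,0,-10.31]
    - [-2.852,0.344,0,0,0,-13.75]
    - [-3.546,0.536,0,0,0,-17.19]
    - [-4.227,0.77,0,0,0,-20.63]
    - [-4.893,1.045,0,0,0,-24.06]

```text
t: 9.9
eef_pos: [455.6, 160.7, 272.3]
tcp_rot: [-3.142, -0.001, 0.665]
ft_force: [1.3, 2.9, 1.2]
opening: 0.223
```

Request:
arm_command:
  steps:
    - [0,0,0,0,0,0]
    - [0,0,0,0,0,0]

```text
t: 10.07
eef_pos: [455.8, 160.7, 272.3]
tcp_rot: [-3.141, 0.0, 0.66]
ft_force: [-2.1, 4.8, 2.9]
opening: 0.227
```

Request:
arm_command:
  steps:
    - [0.72,-0.08,0,0,0,3.44]
    - [1.436,-0.06,0,0,0,6.88]
    - [2.148,0.05,0,0,0,10.31]
    - [2.852,0.2,0,0,0,13.75]
    - [3.546,0.4,0,0,0,17.19]
    - [4.227,0.63,0,0,0,20.63]
    - [4.893,0.91,0,0,0,24.06]
    - [5.541,1.23,0,0,0,27.5]
    - [6.17,1.59,0,0,0,30.94]
    - [6.776,1.98,0,0,0,34.38]
    - [7.357,2.42,0,0,0,37.82]
    - [7.913,2.9,0,0,0,41.25]

```text
t: 11.07
eef_pos: [536.5, 185.7, 272.3]
tcp_rot: [3.14, 0.002, -0.063]
ft_force: [-5.8, -8.4, 7.7]
opening: 0.222
```

```bash
cat >> h.py <<'E'
def rep():
    s=state();a=s['tcp_rot'][2];f=s['ft_force'];d=s['eef_pos']-PV
    print("theta yaw %.3f pos %.3f r %.1f  Ftan %.1f Frad_in %.1f Mz %.2f"%(C[2]+.6-a,C[2]+.6-np.arctan2(-d[0],d[1]),np.hypot(d[0],d[1]),f[0]*np.cos(a)+f[1]*np.sin(a),f[0]*np.sin(a)-f[1]*np.cos(a),s['moment'][2]))
E
python3 -c "
from h import *
rep()"
```

```text
theta yaw 0.825 pos 0.817 r 120.1  Ftan -5.3 Frad_in 8.8 Mz 0.13
```

Request:
arm_command:
  steps:
    - [0.72,0.2,0,0,0,3.44]
    - [1.436,0.35,0,0,0,6.88]
    - [2.148,0.48,0,0,0,10.31]
    - [2.852,0.64,0,0,0,13.75]
    - [3.546,0.84,0,0,0,17.19]
    - [3.775,0.91,0,0,0,18.33]

```text
t: 11.57
eef_pos: [574.2, 175.9, 272.4]
tcp_rot: [-3.14, -0.0, -0.384]
ft_force: [-3.0, 11.0, 4.5]
opening: 0.226
```

Run:
```python
from h import *
rep()
a=read_camera("top")[145:245,200:320,::-1];b=read_camera("side")[120:270,200:320,::-1]
a=cv2.resize(a,None,fx=3.2,fy=3.2,interpolation=cv2.INTER_CUBIC);b=cv2.resize(b,None,fx=3.2,fy=3.2,interpolation=cv2.INTER_CUBIC)
o=np.zeros((480,768,3),np.uint8);o[:320,:384]=a;o[:,384:]=b;cv2.imwrite("pics/m5.png",o)
```

```text
theta yaw 1.146 pos 1.146 r 118.7  Ftan -6.9 Frad_in -9.1 Mz -0.10
```

View pics/m5.png

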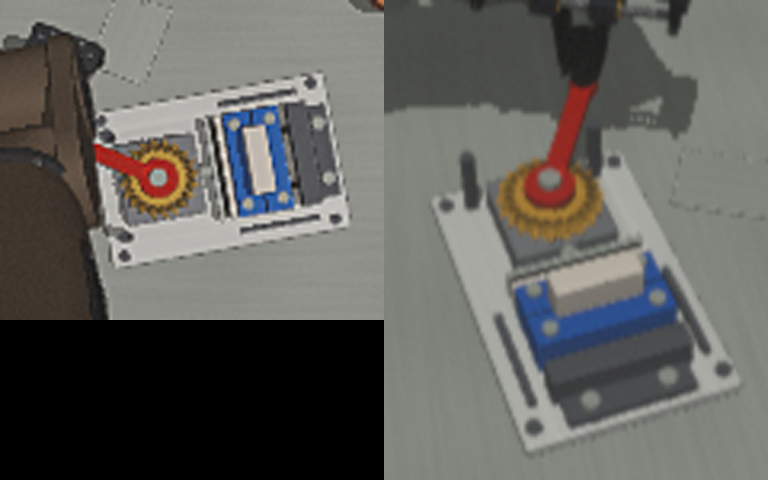

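Request:
arm_command:
  steps:
    - [-1.079,-0.05,0,0,0,-5.16]
    - [-2.148,0.094,0,0,0,-10.31]
    - [-3.201,0.335,0,0,0,-15.47]
    - [-4.227,0.67,0,0,0,-20.63]
    - [-5.22,1.095,0,0,0,-25.78]
    - [-6.17,1.607,0,0,0,-30.94]
    - [-7.07,2.203,0,0,0,-36.1]
    - [-7.913,2.879,0,0,0,-41.25]
    - [-8.691,3.627,0,0,0,-46.41]
    - [-9.4,4.441,0,0,0,-51.57]
    - [-10.032,5.316,0,0,0,-56.72]
    - [-10.526,6.139,0,0,0,-61.31]
  jaw: 2.6

```text
t: 12.67
eef_pos: [452.8, 156.8, 272.2]
tcp_rot: [3.141, -0.0, 0.694]
ft_force: [1.0, 0.1, -0.5]
opening: 0.272
```

```bash
python3 -c "
from h import *
rep()"
```

```text
theta yaw 0.068 pos 0.059 r 119.2  Ftan 0.8 Frad_in 0.6 Mz -0.01
```

Request:
arm_command:
  steps:
    - [0.72,0.0,0,0,0,3.44]
    - [1.436,0.05,0,0,0,6.88]
    - [2.148,0.16,0,0,0,10.31]
    - [2.852,0.31,0,0,0,13.75]
    - [3.546,0.5,0,0,0,17.19]
    - [4.227,0.73,0,0,0,20.63]

```text
t: 13.17
eef_pos: [490.1, 178.2, 272.1]
tcp_rot: [3.141, 0.003, 0.327]
ft_force: [-4.6, -3.4, 3.3]
opening: 0.272
```

```bash
python3 -c "
from h import *
rep()"
```

```text
theta yaw 0.435 pos 0.422 r 119.2  Ftan -5.5 Frad_in 1.7 Mz 0.02
```

Request:
arm_command:
  steps:
    - [0.48,0.01,0,0,0,2.29]
    - [0.96,0.038,0,0,0,4.58]
    - [1.436,0.086,0,0,0,6.88]

```text
t: 13.42
eef_pos: [503.8, 182.1, 272.0]
tcp_rot: [3.141, 0.003, 0.208]
ft_force: [-4.7, -1.9, 5.1]
opening: 0.271
```

```bash
python3 -c "
from h import *
rep()"
```

```text
theta yaw 0.554 pos 0.542 r 119.1  Ftan -5.0 Frad_in 0.9 Mz 0.08
```

Request:
arm_command:
  steps:
    - [0.48,0.01,0,0,0,2.29]
    - [0.96,0.038,0,0,0,4.58]

```text
t: 13.58
eef_pos: [513.2, 183.7, 272.0]
tcp_rot: [3.141, 0.003, 0.128]
ft_force: [-5.5, -2.1, 4.7]
opening: 0.272
```

```bash
python3 -c "
from h import *
rep()"
```

```text
theta yaw 0.634 pos 0.622 r 119.0  Ftan -5.7 Frad_in 1.4 Mz 0.09
```

Request:
arm_command:
  steps:
    - [0.48,0.01,0,0,0,2.29]
    - [0.96,0.038,0,0,0,4.58]
    - [1.2,0.06,0,0,0,5.73]

```text
t: 13.83
eef_pos: [525.5, 184.7, 272.0]
tcp_rot: [3.141, 0.002, 0.028]
ft_force: [-6.4, -1.0, 5.0]
opening: 0.275
```

```bash
python3 -c "
from h import *
rep()"
```

```text
theta yaw 0.734 pos 0.726 r 118.9  Ftan -6.5 Frad_in 0.8 Mz 0.06
```

Request:
arm_command:
  steps:
    - [0.48,0.01,0,0,0,2.29]
    - [0.96,0.038,0,0,0,4.58]

```text
t: 14.0
eef_pos: [534.7, 184.6, 272.0]
tcp_rot: [3.141, 0.003, -0.051]
ft_force: [-5.1, -1.9, 4.3]
opening: 0.277
```

```bash
python3 -c "
from h import *
rep()"
```

```text
theta yaw 0.813 pos 0.803 r 118.9  Ftan -5.0 Frad_in 2.2 Mz 0.06
```

Request:
arm_command:
  steps:
    - [0.48,0.01,0,0,0,2.29]
    - [0.96,0.038,0,0,0,4.58]

```text
t: 14.17
eef_pos: [544.3, 183.8, 272.0]
tcp_rot: [3.141, 0.002, -0.131]
ft_force: [-6.3, -0.8, 4.3]
opening: 0.275
```

```bash
python3 -c "
from h import *
rep()"
```

```text
theta yaw 0.893 pos 0.885 r 118.8  Ftan -6.1 Frad_in 1.6 Mz 0.01
```

Request:
arm_command:
  steps:
    - [0.48,0.01,0,0,0,2.29]
    - [0.96,0.038,0,0,0,4.58]

```text
t: 14.33
eef_pos: [553.8, 182.1, 272.0]
tcp_rot: [3.14, 0.002, -0.211]
ft_force: [-6.4, -1.3, 4.1]
opening: 0.273
```

```bash
python3 -c "
from h import *
rep()"
```

```text
theta yaw 0.973 pos 0.966 r 118.7  Ftan -6.0 Frad_in 2.6 Mz 0.05
```

Request:
arm_command:
  steps:
    - [0.48,0.01,0,0,0,2.29]
    - [0.96,0.038,0,0,0,4.58]

```text
t: 14.5
eef_pos: [563.1, 179.8, 271.9]
tcp_rot: [3.14, 0.002, -0.291]
ft_force: [-6.2, -0.4, 3.7]
opening: 0.274
```

```bash
python3 -c "
from h import *
rep()"
```

```text
theta yaw 1.053 pos 1.046 r 118.7  Ftan -5.8 Frad_in 2.2 Mz 0.06
```

Request:
arm_command:
  steps:
    - [0.48,0.01,0,0,0,2.29]
    - [0.96,0.038,0,0,0,4.58]

```text
t: 14.67
eef_pos: [572.2, 176.7, 271.9]
tcp_rot: [3.14, 0.002, -0.371]
ft_force: [-7.7, -1.2, 3.5]
opening: 0.276
```

Run:
```python
from h import *
rep()
for i in range(3): read_camera("side"); rep()
a=read_camera("top")[145:245,200:320,::-1];b=read_camera("side")[120:270,200:320,::-1]
a=cv2.resize(a,None,fx=3.2,fy=3.2,interpolation=cv2.INTER_CUBIC);b=cv2.resize(b,None,fx=3.2,fy=3.2,interpolation=cv2.INTER_CUBIC)
o=np.zeros((480,768,3),np.uint8);o[:320,:384]=a;o[:,384:]=b;cv2.imwrite("pics/m6.png",o)
```

```text
theta yaw 1.133 pos 1.127 r 118.7  Ftan -6.7 Frad_in 3.9 Mz 0.07
theta yaw 1.136 pos 1.134 r 118.7  Ftan -2.6 Frad_in 2.1 Mz -0.00
theta yaw 1.132 pos 1.131 r 118.7  Ftan -4.0 Frad_in 2.0 Mz 0.03
theta yaw 1.130 pos 1.129 r 118.7  Ftan -2.3 Frad_in 1.2 Mz 0.02
```

View pics/m6.png

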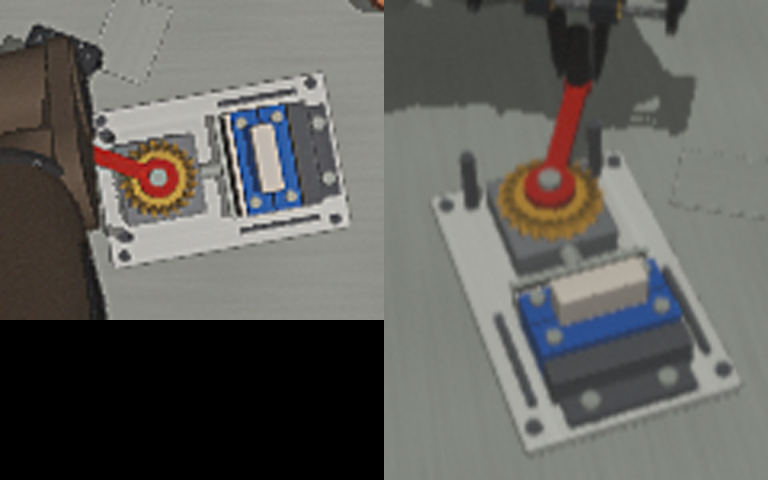

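Request:
arm_command:
  steps:
    - [-1.079,0.0,0,0,0,-5.16]
    - [-2.148,0.144,0,0,0,-10.31]
    - [-3.201,0.385,0,0,0,-15.47]
    - [-4.227,0.72,0,0,0,-20.63]
    - [-5.22,1.145,0,0,0,-25.78]
    - [-6.17,1.657,0,0,0,-30.94]
    - [-7.07,2.253,0,0,0,-36.1]
    - [-7.913,2.929,0,0,0,-41.25]
    - [-8.691,3.677,0,0,0,-46.41]
    - [-9.4,4.491,0,0,0,-51.57]
    - [-10.032,5.366,0,0,0,-56.72]
    - [-10.526,6.189,0,0,0,-61.31]

```text
t: 15.92
eef_pos: [451.7, 156.8, 272.4]
tcp_rot: [3.141, -0.002, 0.708]
ft_force: [0.9, 1.9, -0.8]
opening: 0.272
```

```bash
python3 -c "
from h import *
rep()"
```

```text
theta yaw 0.054 pos 0.053 r 119.9  Ftan 1.9 Frad_in -0.9 Mz 0.02
```

Request:
arm_command:
  steps:
    - [0.48,0.01,0,0,0,2.29]
    - [0.96,0.038,0,0,0,4.58]
    - [1.436,0.086,0,0,0,6.88]

```text
t: 16.17
eef_pos: [463.7, 165.6, 272.4]
tcp_rot: [3.141, -0.001, 0.581]
ft_force: [-2.4, -1.1, 0.8]
opening: 0.274
```

```bash
python3 -c "
from h import *
rep()"
```

```text
theta yaw 0.181 pos 0.176 r 119.6  Ftan -2.6 Frad_in -0.4 Mz -0.03
```

Request:
arm_command:
  steps:
    - [0.48,0.01,0,0,0,2.29]
    - [0.96,0.038,0,0,0,4.58]

```text
t: 16.33
eef_pos: [471.6, 170.3, 272.3]
tcp_rot: [3.141, 0.001, 0.501]
ft_force: [-4.2, -5.5, 5.1]
opening: 0.273
```

```bash
python3 -c "
from h import *
rep()"
```

```text
theta yaw 0.261 pos 0.254 r 119.6  Ftan -6.4 Frad_in 2.8 Mz 0.01
```

Request:
arm_command:
  steps:
    - [0.4,0.01,0,0,0,1.91]
    - [0.72,0.022,0,0,0,3.44]

```text
t: 16.5
eef_pos: [478.0, 173.6, 272.3]
tcp_rot: [3.141, 0.001, 0.442]
ft_force: [-4.8, -4.9, 4.3]
opening: 0.274
```

```bash
python3 -c "
from h import *
rep()"
```

```text
theta yaw 0.320 pos 0.314 r 119.6  Ftan -6.4 Frad_in 2.4 Mz 0.07
```

Request:
arm_command:
  steps:
    - [0.4,0.01,0,0,0,1.91]
    - [0.72,0.022,0,0,0,3.44]

```text
t: 16.67
eef_pos: [484.4, 176.4, 272.3]
tcp_rot: [3.141, 0.002, 0.382]
ft_force: [-6.6, -6.4, 5.5]
opening: 0.274
```

```bash
python3 -c "
from h import *
rep()"
```

```text
theta yaw 0.380 pos 0.372 r 119.5  Ftan -8.5 Frad_in 3.5 Mz 0.06
```

Request:
arm_command:
  steps:
    - [0.38,0.01,0,0,0,1.8]

```text
t: 16.75
eef_pos: [487.7, 177.7, 272.2]
tcp_rot: [3.141, 0.002, 0.351]
ft_force: [-7.8, -5.9, 5.9]
opening: 0.274
```

```bash
python3 -c "
from h import *
rep()"
```

```text
theta yaw 0.411 pos 0.402 r 119.5  Ftan -9.4 Frad_in 2.8 Mz 0.05
```

Request:
arm_command:
  steps:
    - [-0.72,0.022,0,0,0,-3.44]
    - [-1.436,0.086,0,0,0,-6.88]
    - [-2.148,0.194,0,0,0,-10.31]
    - [-2.852,0.344,0,0,0,-13.75]
    - [-3.546,0.536,0,0,0,-17.19]
    - [-4.227,0.77,0,0,0,-20.63]
    - [-4.56,0.9,0,0,0,-22.3]

```text
t: 17.33
eef_pos: [448.3, 153.6, 272.4]
tcp_rot: [3.141, -0.001, 0.744]
ft_force: [-0.0, 0.3, 0.2]
opening: 0.269
```

Request:
arm_command:
  steps:
    - [-0.2,0,0,0,0,-1]
    - [-0.4,0.01,0,0,0,-1.9]

```text
t: 17.5
eef_pos: [445.9, 151.0, 272.4]
tcp_rot: [3.141, -0.001, 0.774]
ft_force: [0.8, 0.6, 0.5]
opening: 0.273
```

```bash
python3 -c "
from h import *
rep()"
```

```text
theta yaw -0.012 pos -0.016 r 119.6  Ftan 1.0 Frad_in 0.1 Mz -0.01
```

Request:
arm_command:
  steps:
    - [-0.12,0,0,0,0,-0.6]
    - [-0.24,0,0,0,0,-1.1]

```text
t: 17.67
eef_pos: [444.8, 149.8, 272.4]
tcp_rot: [3.14, -0.004, 0.792]
ft_force: [8.2, 15.5, -8.0]
opening: 0.274
```

```bash
python3 -c "
from h import *
rep()"
```

```text
theta yaw -0.030 pos -0.030 r 119.5  Ftan 16.8 Frad_in -5.1 Mz -0.00
```

Request:
arm_command:
  steps:
    - [0.2,0,0,0,0,0]
    - [0.2,0,0,0,0,0]
    - [0.2,0,0,0,0,0]
    - [0.2,0,0,0,0,0]
    - [0.2,0,0,0,0,0]
  jaw: 6

```text
t: 18.08
eef_pos: [445.3, 150.6, 272.2]
tcp_rot: [-3.142, 0.0, 0.793]
ft_force: [0.0, 0.5, -0.0]
opening: 0.568
```

Request:
arm_command:
  steps:
    - [0.2,0,-2,0,0,0]
    - [0.2,0,-5,0,0,0]
    - [0.2,0,-8,0,0,0]
    - [0.2,0,-11,0,0,0]
    - [0.2,-2,-14,0,0,0]
    - [0.2,-5,-14,0,0,0]
    - [0.2,-8,-14,0,0,0]
    - [0.2,-8,-14,0,0,0]
    - [0.2,-8,-14,0,0,0]

```text
t: 18.83
eef_pos: [388.9, 208.9, 412.5]
tcp_rot: [3.141, -0.0, 0.795]
ft_force: [0.9, 0.2, 0.2]
opening: 0.629
```

Run:
```python
from h import *
print(state()['eef_pos'],state()['ft_force'])
a=read_camera("top")[145:245,200:320,::-1];b=read_camera("side")[120:270,200:320,::-1]
a=cv2.resize(a,None,fx=3.2,fy=3.2,interpolation=cv2.INTER_CUBIC);b=cv2.resize(b,None,fx=3.2,fy=3.2,interpolation=cv2.INTER_CUBIC)
o=np.zeros((480,768,3),np.uint8);o[:320,:384]=a;o[:,384:]=b;cv2.imwrite("pics/m7.png",o)
for th in(0,.05,.1):print(th,[((proj("side",[list(lev(th,z)[:3])])-[200,120]+.5)*3.2-.5+[384,0])[0].round() for z in(68,123)])
```

```text
[388.92470711 208.86757561 412.49718769] [0.88516741 0.20726073 0.24633267]
0 [array([434., 125.]), array([428.,  75.])]
0.05 [array([439., 121.]), array([433.,  71.])]
0.1 [array([444., 117.]), array([438.,  67.])]
```

View pics/m7.png

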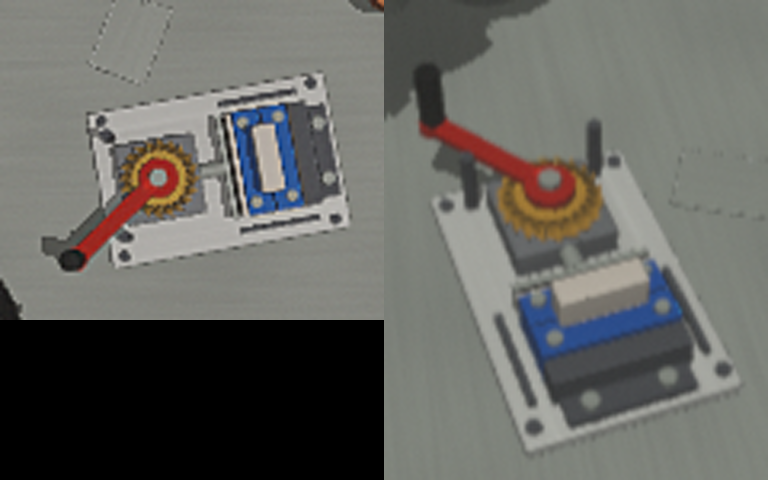

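The lever is at its rest stop: its grip shows at (428,70), against a predicted (428,75). The mould is flush between the jaws and the gripper is clear of everything.

```bash
python3 -c "
from cell import *
job_done();print(state()['t'])"
```

```text
the job is handed in; nothing more can be done
the job is handed in; nothing more can be done
```

The blue 110 x 58 mm mould is standing on the bed, clamped between the jaws. The lever is back at its rest stop with the gripper clear, and I handed the job in at about 19 s.

- **Placing:** The fingers closed to about 24 mm on the rib, which matches the size given. I set the mould down by force reading and let it go before touching the lever. The two cameras disagreed by up to about 6 mm along the clamp's y axis, so I placed it at a compromise position. It went in with clearance on both sides but turned slightly relative to the jaws. The closing jaw pushed it straight.
- **Clamping:** It took two full working swings and part of a third. The force at the grip was about 5 to 6.5 N while the mould was loose. It then rose to 8.5 N and 9.4 N, and I stopped there. By the stiffness you gave, that is roughly 30 to 40 N of clamping, an estimate with about 0.7 N of noise per grip-force reading.
- **Last checks:** The lever met its rest stop at 17 N, and the final picture shows its grip where angle 0 predicts. The mould sits flush between the jaws, with nothing touching the arm. The last pictures were crops around the clamp, so I did not look again at the items beyond it. The arm touched only the blue mould and the lever grip.

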